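# Press a switch button home with a ratchet clamp and release the clamp

### The arm

A 7-joint arm with a two-finger parallel gripper is mounted at the origin on the work surface. World frame = base frame: x ahead of the robot, y to its left, z up, the work surface at z = 0. Lengths are in m, angles in rad, forces in N, time in s.
With the tool pointing down it reaches from about 0.4 to 0.85 m from the base axis. Payload 4.5 kg.
Tool frame: the origin (TCP) lies on the centre line of the jaws, within the pads' length; the fingertips stand 25 mm ahead of it and the grasp point (between the pads) lies 6 mm ahead of it; z points along the fingers, y is the direction in which the jaws open and shut (so a half turn about z gives the same grasp; the last joint's range is limited). The gripper opens to 85 mm and grips with 20 to 120 N. Pads are 22 mm wide; open, the fingers measure 114 mm over their backs; the gripper's body (76 mm by 85 mm) begins 54 mm behind the grasp point. The pads swing forward as they close: fully open they stand 13 mm farther back than shut.
Start: joints at [1.134, 0.689, -0.195, 1.565, 0.157, 0.902, -0.215], TCP at [0.284, -0.557, 0.256] pointing down, gripper open.
Joint ranges: [-3.01, 3.01], [-0.46, 2.08], [-1.47, 1.51], [0.13, 2.56], [-1, 4.14], [0.04, 2.09], [-2.66, 2.66]. Speed limits (rad/s): [2.57, 2.57, 3.14, 3.14, 3.14, 3.14, 3.14].

### API

Orientations are given as a unit quaternion [x, y, z, w].
In Python, from workcell import arm gives the robot as it stands.
- The arm moves only by the shell command python3 -m inch 'ROWS' [FORCE]. ROWS is JSON, a list of rows, each a list of 7 numbers: the opening, from -1 (shut) to 1 (fully open), then the shift along the tool's x, y, z each as a share of 0.025 m, from -1 to 1, then the turn, a rotation vector about the tool's x, y, z each as a share of 0.15 rad, from -1 to 1. In form: [[hand, dx, dy, dz, rx, ry, rz], ...]. A call has 1 to 20 rows; each row shifts and turns the commanded pose from where the row before left it, along the tool's axes as they then stand; what a row does not reach is not made up. A row lasts 1/10 s, in which the tool goes at most 50 mm and 8.59 degrees, less where a joint would pass 70% of its speed; a pose out of reach is approached as far as the arm can. A call with a number of a shift or a turn outside -1 to 1 is refused whole. A call with a gripper value outside its range is refused whole. The fingers move at their own pace and stop on an object; FORCE is the grip in N (left out, the last holds). Time passes only in rows, so rows that do not move let the fingers close. It gives the time, the measured TCP pose, the force and the opening at its end, in the units of the state.
- arm.state(): the state, without advancing time (a new reading comes with each control period).
- arm.snapshot(name): name is "side" or "top"; returns a dict with "image" (400x640x3 uint8, red, green, blue), "range_z" (400x640 float32, m along the optical axis (not along the pixel's ray), 0 where there is no reading), "fovy" (degrees; the focal length in pixels is half the picture's height over the tangent of half this angle, whatever the lens; pixels are square), "cx", "cy" (the principal point, pixels), "extrinsics" (4x4, takes a point from world to camera coordinates). Camera axes: x right, y down, z forward; pixel columns grow to the right and rows downward; lengths in m; the calibration is good to about 2 mm. A picture is of the moment at which its call begins.
- arm.hand_in(): hands the job in, once; it reports no verdict.
The state is a dict: "clock": time; "joints": joint angles; "qd": joint speeds; "joint_efforts": joint torques, N m; "tcp_pos": TCP position; "tool_rot": TCP orientation; "wrist_force": force on the tool from outside, world axes, zero at the start; "torque": the same for the moment, N m; "grip_width": finger opening in m.
Only numpy, scipy, OpenCV 4.12 (cv2) and the standard library are available. Lean on these libraries where they do the work, as an engineer would, in place of code of your own. Each camera call takes 0.05 s, during which the arm holds its last target. There are 200 camera calls.

### The job

Use the bench clamp to press the white button into its switch housing: close the ringed handle gently, feeling for the button to come fully home without crushing the housing, and let the ratchet catch it. Take your hand right off for about two seconds so the clamp holds by itself, then press the thumb pad of the other handle down to free the ratchet, so that the clamp springs fully open and the button stays home. Leave the clamp alone after that, and do not disturb the things lying around it.

Things in the scene. Friction and masses are not known exactly. Their poses are not given: they have to be found in the camera images.
- clamp: Steel scissor clamp lying flat (like a big locking forceps) on a dark plate 225 x 100 x 10 mm, bolted down. Origin: on the bench under the pivot; x from handles to jaws, y left, z up. Bars are level, mid-height 55 mm; fingers fit to 12 mm below them. Right handle (-y) ends in a ring and swings; left ends in a flat thumb pad and only springs downward. Above 60 N of push in all the clamp is bent.
- swing (a joint): Angle of the ringed handle, rad: 0 fully open (a spring holds it there), growing as it closes, at most 0.45. The button starts to move at 0.02 to 0.32 and is home somewhere in 0.11 to 0.40, as the nest's place across the clamp differs by 12 mm: only feel tells. Seven teeth catch, from about 0.08 to 0.395, every 0.053; let go, the handle falls back to the last tooth passed and stays.
- push_point (a point): On the outer (right) side face of the ringed handle's shank, 85 mm from the pivot, height 55 mm; moves with it. Push here to the left (clamp +y), 9 to 36 mm. Shank 8 mm wide, 14 high; the 33 mm ring begins 15 mm farther back, 10 mm proud. Needs 3 N first, up to 13 N while the button goes in and teeth click, then 10 N more per mm: 15 to 17 N, steady, is surely home; over 19 N crushes the part.
- ratchet (a point): On the left handle's catch tooth, 95 mm behind the pivot, between the handles. The ringed handle's toothed arm (14 mm wide, top 65 mm above the bench) slides over it as the clamp closes.
- tail (a joint): Downward bending of the left handle, rad: 0 at rest, growing as its thumb pad is pressed; 0.04 to 0.09 frees the ratchet, stop at 0.10 (9 mm down at the pad). Needs about 1 N to start, 2 to 3 N to free it, and 3.5 N at the stop.
- thumb_pad (a point): Centre of the top face of the flat thumb pad at the end of the left handle: 32 mm (along the clamp's x) x 26 mm, 6 mm thick, top 60 mm above the bench, 128 mm behind the pivot. Press straight down.
- button (a joint): Depth of the white button (24 mm flange) in the black switch housing (34 mm wide, top 77 mm high) between the jaws, 45 mm ahead of the pivot, m: 0.004 to 0.005 at the start, 0.008 fully home, flange on housing. The jaw pushes it along the clamp's -y. It needs 5 N to slide and stays where it was pressed.
- housing (a joint): How far the housing yields in its aluminium nest along the clamp's -y, m: 0 up to 10 N of jaw push, then 1 mm per 40 N; beyond 0.0004 (26 N at the jaw, about half that at the handle plus the spring) it is crushed.
- ink_jar: Bystander: white screw jar, 60 mm across, 75 mm tall, loose beside the clamp. Origin: centre of its underside.
- ink_spatula: Bystander: steel ink spatula 200 mm long lying to the right of the clamp. Origin: under its middle.
- parts_tray: Bystander: small open blue tray 130 x 90 x 35 mm to the left of the clamp. Origin: centre of its underside.
- spare_housing: Bystander: spare black switch housing 36 x 34 x 44 mm beyond the clamp. Origin: centre of its underside.

How it is judged:
By the outcome, as a careful person would: the job done as asked, in the order asked, and still so for the second after the job is handed in, with the robot touching nothing.
It also fails if it takes over 48 s, if anything falls off the work surface, if the arm or the gripper's body presses on something with over 40 N, if the wrist force passes 120 N, or if a joint passes its speed limit or range.

## Working session

There is one attempt and no reset: what is moved stays moved. The work goes in short steps, Python scripts to look and compute and a shell command to move; the robot and the scene stay as the last step left them, time stands still between calls to the robot, and variables do not carry over. Pictures are saved under pics/ and viewed, about 8 in all and at most 12, crops included, and the job is handed in when it is done.

```bash
ls; mkdir -p pics; cat > h.py <<'E'
from workcell import arm
import numpy as np, cv2
def snap(n):
    s=arm.snapshot(n); s['f']=200/np.tan(np.radians(s['fovy'])/2); return s
def pts(s):
    z=s['range_z']; v,u=np.mgrid[:400,:640]
    c=np.stack([(u-s['cx'])/s['f']*z,(v-s['cy'])/s['f']*z,z],-1)
    E=s['extrinsics']; return (c-E[:3,3])@E[:3,:3]
def ray(s,u,v,h):
    E=s['extrinsics'];R=E[:3,:3]; o=-R.T@E[:3,3]; d=R.T@np.array([(u-s['cx'])/s['f'],(v-s['cy'])/s['f'],1]); return o+d*(h-o[2])/d[2]
E
python3 - <<'E'
from h import *
st=arm.state(); print({k:np.round(v,3).tolist() for k,v in st.items()})
for n in('top','side'):
    s=snap(n); cv2.imwrite(f'pics/{n}0.png',s['image'][...,::-1]); np.save(f'pics/{n}0.npy',s,allow_pickle=True)
    E=s['extrinsics']; print(n,s['f'],-E[:3,:3].T@E[:3,3],E[:3,:3].round(2).tolist())
E
```

```text
pics
{'clock': 0.0, 'joints': [1.134, 0.69, -0.195, 1.566, 0.157, 0.902, -0.215], 'qd': [0.0, 0.001, 0.0, -0.002, -0.0, 0.002, -0.0], 'joint_efforts': [0.001, -53.961, -1.266, -15.854, 0.009, 0.009, 0.0], 'tcp_pos': [0.283, -0.557, 0.255], 'tool_rot': [0.972, 0.233, -0.0, -0.001], 'wrist_force': [1.01, 0.433, -0.823], 'torque': [-0.005, 0.016, -0.027], 'grip_width': 0.086}
top 419.04610484424603 [0.40745006 0.02415741 1.08423107] [[0.03, -1.0, 0.0], [-0.98, -0.03, -0.21], [0.21, 0.0, -0.98]]
side 397.20258382774136 [0.61093981 0.676029   0.57315872] [[-1.0, -0.04, 0.01], [-0.03, 0.62, -0.79], [0.03, -0.79, -0.62]]
```

View pics/top0.png

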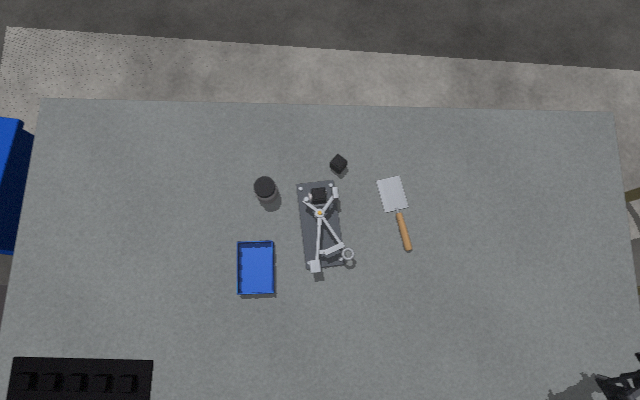

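View pics/side0.png

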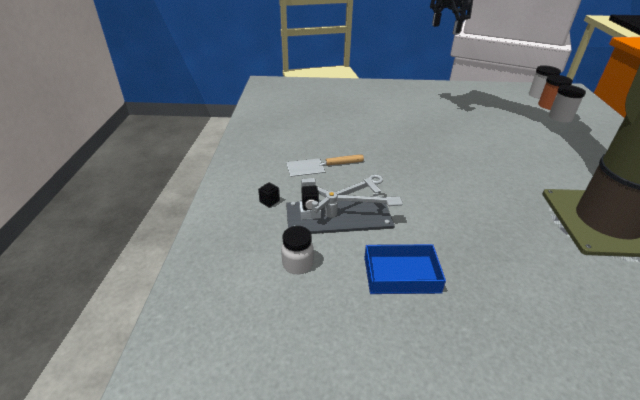

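The top view shows the clamp with its pivot near (320,213), thumb pad near (315,267), ring near (348,254) and jaws upward. The spatula is to the right near (400,215). I'll enlarge it and compute points.

```bash
python3 - <<'E'
from h import *
t=np.load('pics/top0.npy',allow_pickle=True).item(); s=np.load('pics/side0.npy',allow_pickle=True).item()
a=cv2.resize(t['image'][170:285,285:365],None,fx=5,fy=5,interpolation=cv2.INTER_CUBIC)
b=cv2.resize(s['image'][160:240,270:410],None,fx=2.8,fy=2.8,interpolation=cv2.INTER_CUBIC)
c=np.zeros((575,800,3),np.uint8); c[:,:400]=a; c[:b.shape[0],405:405+b.shape[1]]=b
cv2.imwrite('pics/crop0.png',c[...,::-1])
P=pts(t)
for n,u,v in[('pivot',320,213),('pad',315,267),('ring',348,254),('mid',318,240),('plate',306,250)]: print(n,P[v,u].round(4),ray(t,u,v,.06).round(4))
# dark plate outline
z=P[...,2]; roi=np.zeros(z.shape,bool); roi[170:285,285:362]=1
for lo,hi in[(.005,.02),(.045,.07)]:
    m=(roi&(z>lo)&(z<hi)); q=P[m][:,:2]; r=cv2.minAreaRect(q.astype(np.float32)*1000); print(lo,m.sum(),r)
m=roi&(z>.005)&(z<.1); 
for v in range(236,284,3): print(v,[(int(u),int(round(1000*z[v,u]))) for u in range(300,358) if z[v,u]>.035])
E
```

```text
pivot [0.6017 0.0123 0.0657] [0.6028 0.0123 0.06  ]
pad [0.4696 0.0213 0.0595] [0.4695 0.0213 0.06  ]
ring [ 0.5084 -0.0629  0.0018] [ 0.5029 -0.0582  0.06  ]
mid [0.5354 0.0156 0.0591] [0.5353 0.0156 0.06  ]
plate [0.5149 0.0453 0.0116] [0.51   0.0443 0.06  ]
0.005 2256 ((580.2538452148438, 0.17879486083984375), (302.84698486328125, 192.59439086914062), 0.24177518486976624)
0.045 947 ((563.7821655273438, -9.582176208496094), (204.377685546875, 111.1263427734375), 7.7206315994262695)
236 [(317, 58), (318, 63), (319, 58), (320, 59), (327, 1084), (334, 62), (335, 63), (336, 65), (337, 63)]
239 [(317, 1084), (318, 60), (319, 62), (320, 56), (336, 62), (337, 60), (338, 62), (339, 63)]
242 [(317, 61), (318, 60), (319, 60), (333, 1084), (338, 60), (339, 61), (340, 63), (341, 68), (342, 64), (343, 67)]
245 [(317, 60), (318, 59), (319, 62), (335, 67), (336, 62), (337, 68), (338, 65), (339, 67), (340, 65), (341, 65), (342, 63), (343, 65), (344, 65)]
248 [(317, 58), (318, 60), (319, 63), (328, 66), (329, 63), (330, 63), (331, 65), (332, 63), (333, 65), (334, 66), (335, 65), (336, 65), (337, 66
[... 709 characters left out ...]
7), (349, 56), (350, 57), (351, 60), (352, 62), (353, 57)]
260 [(310, 60), (311, 61), (312, 58), (313, 59), (314, 59), (315, 59), (316, 60), (317, 62), (318, 62), (319, 62), (347, 58), (348, 57)]
263 [(310, 59), (311, 62), (312, 61), (313, 58), (314, 59), (315, 60), (316, 64), (317, 57), (318, 61), (319, 61), (320, 59)]
266 [(310, 60), (311, 62), (312, 58), (313, 61), (314, 62), (315, 60), (316, 63), (317, 64), (318, 59), (319, 62), (320, 61)]
269 [(307, 1084), (311, 60), (312, 60), (313, 60), (314, 61), (315, 59), (316, 62), (317, 59), (318, 57), (319, 60), (320, 56)]
272 [(311, 57), (312, 60), (313, 58), (314, 60), (315, 59), (316, 60), (317, 56), (318, 61), (319, 61)]
275 []
278 []
281 []
```

View pics/crop0.png

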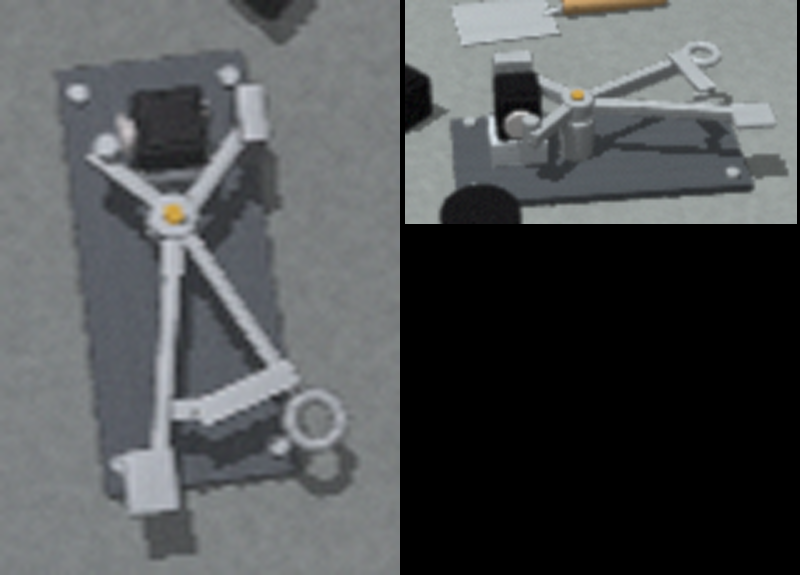

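```bash
python3 - <<'E'
from h import *
t=np.load('pics/top0.npy',allow_pickle=True).item()
R=lambda x,y,h: ray(t,285+(x-2)/5,170+(y-2)/5,h)
piv=R(173,213,.069)
e=[(57,72),(105,497)],[(240,50),(298,470)],[(57,72),(240,50)]
for a,b in e:
    p,q=R(*a,.01),R(*b,.01); d=p-q; print(p.round(4),q.round(4),np.linalg.norm(d).round(4),np.arctan2(d[1],d[0]).round(3))
c=[R(*p,.01)[:2] for p in[(57,72),(105,497),(298,470),(240,50)]]; print('plate centre',np.mean(c,0))
im=cv2.cvtColor(t['image'],cv2.COLOR_RGB2GRAY)
def cen(u0,u1,v0,v1,h,th=140):
    out=[]
    for v in range(v0,v1):
        w=np.clip(im[v,u0:u1].astype(float)-110,0,None); 
        if w.sum()>0: out.append(ray(t,u0+(w*np.arange(u1-u0)).sum()/w.sum(),v,h)[:2])
    return np.array(out)
print('piv',piv)
pad=np.argwhere((im[259:274,306:324]>130)); pc=pad.mean(0)+[259,306]; pw=ray(t,pc[1],pc[0],.06); print('pad',pw,pc)
ms=[]
for v in range(222,241):
    u0=int(321+(v-217)*.70); w=np.clip(im[v,u0-1:u0+9].astype(float)-115,0,None); u=u0-1+(w*np.arange(10)).sum()/w.sum(); ms.append(ray(t,u,v,.062)[:2])
ms=np.array(ms); l=cv2.fitLine(ms.astype(np.float32),2,0,.01,.01).ravel(); print('shank ang',np.arctan2(l[1],l[0])%np.pi, l, 'offset of pivot', np.cross(l[:2],piv[:2]-l[2:]))
ring=R(314,418,.059); print('ring',ring)
d=(pw-piv)[:2]; print('piv->pad',np.linalg.norm(d),np.arctan2(d[1],d[0]))
E
```

```text
[0.6888 0.077  0.01  ] [0.467  0.0449 0.01  ] 0.2241 0.144
[ 0.7034 -0.0197  0.01  ] [ 0.483  -0.0528  0.01  ] 0.2228 0.149
[0.6888 0.077  0.01  ] [ 0.7034 -0.0197  0.01  ] 0.0978 1.721
plate centre [0.5855356  0.01234535]
piv [0.60300743 0.01439481 0.069     ]
pad [0.47246784 0.02333797 0.06      ] [265.76027397 314.19863014]
shank ang 0.6391295 [ 0.80261534  0.59649694  0.55816156 -0.01839158] offset of pivot -0.000435566655646185
ring [ 0.50494897 -0.05684638  0.059     ]
piv->pad 0.13084557752227466 3.0731903757260466<stdin>:21: DeprecationWarning: Arrays of 2-dimensional vectors are deprecated. Use arrays of 3-dimensional vectors instead. (deprecated in NumPy 2.0)
```

Clamp yaw is about 0.147, the pivot is at (0.603, 0.014), and the open shank is at 0.639 rad. The pad is at (0.4725, 0.0233). I'll set out with the fingers shut.

```bash
python3 -m inch '[[-1,0.92,-0.63,0,0,0,0],[-1,0.92,-0.63,0,0,0,0],[-1,0.92,-0.63,0,0,0,0],[-1,0.92,-0.63,0,0,0,0],[-1,0.92,-0.63,0,0,0,0],[-1,0.92,-0.63,0,0,0,0],[-1,0.92,-0.63,0,0,0,0],[-1,0.92,-0.63,0,0,0,0],[-1,0.92,-0.63,0,0,0,0],[-1,0.92,-0.63,0,0,0,0],[-1,0.92,-0.63,0,0,0,0],[-1,0.92,-0.63,0,0,0,0],[-1,0.92,-0.63,0,0,0,0],[-1,0.92,-0.63,0,0,0,0],[-1,0.92,-0.63,0,0,0,0],[-1,0.92,-0.63,0,0,0,0],[-1,0.92,-0.63,0,0,0,0],[-1,0.92,-0.63,0,0,0,0],[-1,0.92,-0.63,0,0,0,0],[-1,0.92,-0.63,0,0,0,0]]' 20
python3 -m inch '[[-1,0,0,0.8,0,0,0.82],[-1,0,0,0.8,0,0,0.82],[-1,0,0,0.8,0,0,0.82],[-1,0,0,0.8,0,0,0],[-1,0,0,0.8,0,0,0],[-1,0,0,0,0,0,0],[-1,0,0,0,0,0,0],[-1,0,0,0,0,0,0]]'
python3 - <<'E'
from h import *
t=snap('top'); s=snap('side')
a=cv2.resize(t['image'][170:285,285:385],None,fx=4,fy=4,interpolation=cv2.INTER_CUBIC)
b=cv2.resize(s['image'][60:240,260:420],None,fx=2.5,fy=2.5,interpolation=cv2.INTER_CUBIC)
c=np.zeros((460,800,3),np.uint8); c[:,:400]=a; c[:450,400:]=b
cv2.imwrite('pics/c1.png',c[...,::-1])
st=arm.state(); print({k:np.round(v,4).tolist() for k,v in st.items()})
E
```

```text
clock: 2.1
tcp_pos: [0.5507, -0.0666, 0.256]
tool_rot: [0.972, 0.233, -0.0, -0.0]
wrist_force: [0.0, 0.7, -0.3]
grip_width: -0.0004
clock: 2.9
tcp_pos: [0.5513, -0.0677, 0.1573]
tool_rot: [0.999, 0.051, 0.001, 0.0]
wrist_force: [0.2, -0.1, 0.2]
grip_width: 0.0001
{'clock': 3.0, 'joints': [0.0524, 0.7378, -0.0221, 1.8747, 0.0297, 0.5274, -1.4587], 'qd': [-0.0008, 0.0, -0.001, 0.0043, 0.0004, -0.0016, 0.0008], 'joint_efforts': [-0.0217, -50.362, 1.0505, -10.3079, 0.0059, 0.0015, 0.0003], 'tcp_pos': [0.5513, -0.0677, 0.1573], 'tool_rot': [0.9987, 0.0508, 0.001, 0.0001], 'wrist_force': [-0.083, 0.871, -0.5959], 'torque': [0.0221, -0.005, 0.0192], 'grip_width': 0.0002}
```

View pics/c1.png

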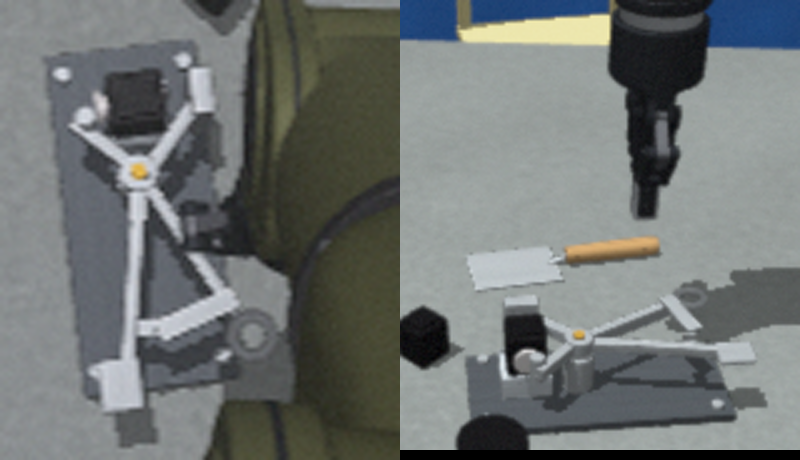

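The left panel shows the finger at about (205,225), to the right of the shank and clear of it. The right panel shows the shut fingers above and behind the handle. I'll go down now, still 15 mm short of contact.

```bash
python3 -m inch '[[-1,0,0,0.92,0,0,0],[-1,0,0,0.92,0,0,0],[-1,0,0,0.92,0,0,0],[-1,0,0,0.92,0,0,0],[-1,0,0,0,0,0,0],[-1,0,0,0,0,0,0],[-1,0,0,0,0,0,0]]'
cat > look.py <<'E'
from h import *; import sys
f=[]; q=[]
N=int(sys.argv[2]) if len(sys.argv)>2 else 1
for i in range(N):
    if sys.argv[1:]: t=snap('top'); s=snap('side')
    st=arm.state(); f.append(st['wrist_force']); q.append(st['torque'])
p=np.array(st['tcp_pos']); f=np.mean(f,0); q=np.mean(q,0)
sc=np.array([np.cos(.147),np.sin(.147)]); r=p[:2]-[.603,.0144]
x=st['tool_rot']; a=2*np.arctan2(x[1],x[0]); X=np.array([np.cos(a),np.sin(a)]); Y=np.array([np.sin(a),-np.cos(a)])
e=r-.011*X-.0145*Y
L=np.hypot(*e); th=np.arctan2(-e[1],-e[0])
print(st['clock'],p.round(4),'tool ang %.3f'%a,'F',np.round(f,2),'T',np.round(q,3),'edge dist %.4f swing~%.3f'%(L,.639-(th-np.arcsin(.004/L))))
if sys.argv[1:]:
    A=cv2.resize(t['image'][170:285,285:385],None,fx=4,fy=4,interpolation=cv2.INTER_CUBIC)
    b=cv2.resize(s['image'][140:240,270:420],None,fx=2.6,fy=2.6,interpolation=cv2.INTER_CUBIC)
    c=np.zeros((460,800,3),np.uint8); c[:,:400]=A; c[:b.shape[0],405:405+b.shape[1]]=b
    cv2.imwrite('pics/%s.png'%sys.argv[1],c[...,::-1])
E
python3 look.py c2 3
```

```text
clock: 3.7
tcp_pos: [0.5516, -0.0678, 0.0657]
tool_rot: [0.999, 0.051, 0.001, 0.0]
wrist_force: [-0.2, -0.2, -0.0]
grip_width: 0.0001
4.0 [ 0.5509 -0.0676  0.0649] tool ang 0.102 F [0.27 0.28 0.45] T [0.009 0.025 0.007] edge dist 0.0943 swing~-0.136
```

View pics/c2.png

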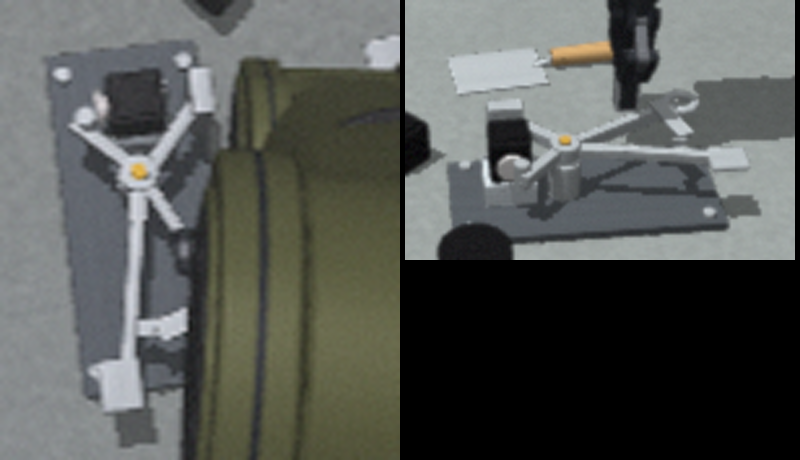

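The fingers are down behind the shank, ahead of the ring at about (680,100) in the side panel, and nothing is touched. I'll feel for contact.

```bash
python3 -m inch '[[-1,0,-0.2,0,0,0,0],[-1,0,-0.16,0,0,0,0],[-1,0,0,0,0,0,0],[-1,0,0,0,0,0,0]]'; python3 look.py
for i in 1; do :; done
python3 -m inch '[[-1,0,-0.04,0,0,0,0],[-1,0,-0.04,0,0,0,0],[-1,0,0,0,0,0,0]]'; python3 look.py
python3 -m inch '[[-1,0,-0.04,0,0,0,0],[-1,0,-0.04,0,0,0,0],[-1,0,0,0,0,0,0]]'; python3 look.py
```

```text
clock: 4.4
tcp_pos: [0.5497, -0.0583, 0.0643]
tool_rot: [0.999, 0.051, -0.0, -0.0]
wrist_force: [0.4, -0.1, -0.6]
grip_width: -0.0
4.4 [ 0.5497 -0.0583  0.0643] tool ang 0.102 F [ 0.37 -0.07 -0.59] T [-0.028 -0.02   0.017] edge dist 0.0886 swing~-0.050
clock: 4.7
tcp_pos: [0.5494, -0.0566, 0.0643]
tool_rot: [0.999, 0.051, -0.0, -0.0]
wrist_force: [-0.5, -0.4, 0.4]
grip_width: 0.0001
4.7 [ 0.5494 -0.0566  0.0643] tool ang 0.102 F [-0.49 -0.43  0.4 ] T [-0.044  0.019  0.008] edge dist 0.0876 swing~-0.034
clock: 5.0
tcp_pos: [0.5493, -0.0545, 0.0643]
tool_rot: [0.999, 0.051, 0.0, -0.0]
wrist_force: [0.2, 0.6, -0.2]
grip_width: 0.0001
5.0 [ 0.5493 -0.0545  0.0643] tool ang 0.102 F [ 0.24  0.58 -0.22] T [-0.01  -0.004  0.016] edge dist 0.0864 swing~-0.013
```

```bash

python3 -m inch '[[-1,0,-0.04,0,0,0,0],[-1,0,-0.04,0,0,0,0],[-1,0,0,0,0,0,0]]'|sed -n 1p; python3 look.py
python3 -m inch '[[-1,0,-0.04,0,0,0,0],[-1,0,-0.04,0,0,0,0],[-1,0,0,0,0,0,0]]'|sed -n 1p; python3 look.py
python3 -m inch '[[-1,0,-0.04,0,0,0,0],[-1,0,-0.04,0,0,0,0],[-1,0,0,0,0,0,0]]'|sed -n 1p; python3 look.py
```

```text
clock: 5.3
5.3 [ 0.5491 -0.0524  0.0643] tool ang 0.102 F [ 0.4  -0.18 -0.4 ] T [0.001 0.007 0.   ] edge dist 0.0853 swing~0.007
clock: 5.6
5.6 [ 0.5489 -0.0504  0.0643] tool ang 0.102 F [-0.19  0.43 -0.07] T [ 0.082  0.064 -0.027] edge dist 0.0842 swing~0.028
clock: 5.9
5.9 [ 0.5487 -0.0486  0.0643] tool ang 0.102 F [-0.08  0.09  0.26] T [-0.003  0.02   0.021] edge dist 0.0832 swing~0.047
```

```bash

python3 -m inch '[[-1,0,-0.04,0,0,0,0],[-1,0,-0.04,0,0,0,0],[-1,0,0,0,0,0,0]]'|sed -n 1p; python3 look.py
python3 -m inch '[[-1,0,-0.04,0,0,0,0],[-1,0,-0.04,0,0,0,0],[-1,0,0,0,0,0,0]]'|sed -n 1p; python3 look.py
python3 -m inch '[[-1,0,-0.04,0,0,0,0],[-1,0,-0.04,0,0,0,0],[-1,0,0,0,0,0,0]]'|sed -n 1p; python3 look.py d3 2
```

```text
clock: 6.2
6.2 [ 0.5484 -0.0479  0.0643] tool ang 0.101 F [-0.03 -3.81  0.67] T [-0.735  0.044  0.071] edge dist 0.0830 swing~0.055
clock: 6.5
6.5 [ 0.5479 -0.0456  0.0642] tool ang 0.101 F [-0.42 -4.6  -0.9 ] T [-1.107  0.154  0.039] edge dist 0.0821 swing~0.083
clock: 6.8
7.0 [ 0.5475 -0.0451  0.0643] tool ang 0.100 F [-1.46 -7.8  -0.  ] T [-1.614  0.15   0.062] edge dist 0.0820 swing~0.091
```

View pics/d3.png

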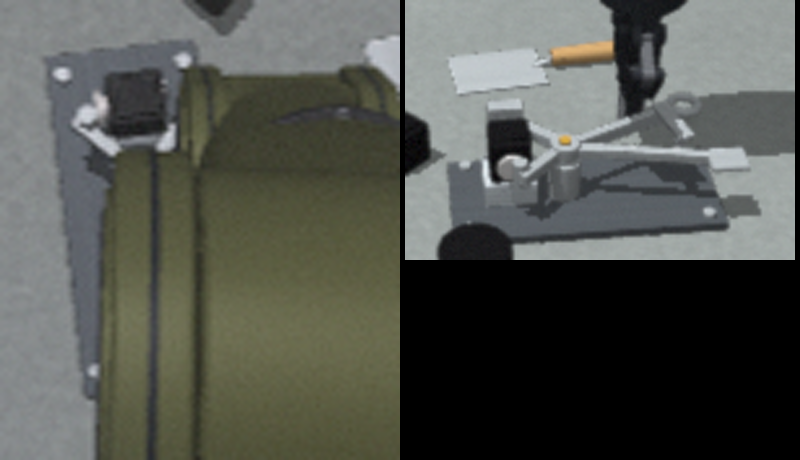

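Contact came about 4 mm later than assumed, so the shut fingers' half-thickness is about 10 mm. The edge is right at the push point. The arm gives about 2.5 mm at 8 N. I'll update the estimate and push on along the shank normal.

```bash
sed -i 's/-.0145\*Y/-.010*Y/; s/^if sys.argv\[1:\]:/u=np.array([np.sin(th),-np.cos(th)]);print("   Fn %.1f Ft %.1f shank-tool %.2f"%(f[:2]@u,f[:2]@[u[1],-u[0]],th-a))\n&/' look.py
python3 look.py
python3 -m inch '[[-1,-0.02,-0.035,0,0,0,0],[-1,0,0,0,0,0,0]]'|sed -n 1p; python3 look.py
python3 -m inch '[[-1,-0.02,-0.035,0,0,0,0],[-1,0,0,0,0,0,0]]'|sed -n 1p; python3 look.py
python3 -m inch '[[-1,0,0,0,0,0,0],[-1,0,0,0,0,0,0]]'|sed -n 1p; python3 look.py
```

```text
7.0 [ 0.5475 -0.0451  0.0643] tool ang 0.100 F [-1.97 -8.19  0.29] T [-1.656  0.152  0.086] edge dist 0.0843 swing~0.042
   Fn 5.4 Ft 6.5 shank-tool 0.54
clock: 7.2
7.2 [ 0.5473 -0.0448  0.0643] tool ang 0.099 F [ 0.73 -9.35 -0.94] T [-1.852 -0.079  0.07 ] edge dist 0.0843 swing~0.046
   Fn 7.9 Ft 5.0 shank-tool 0.54
clock: 7.4
7.4 [ 0.5471 -0.0445  0.0644] tool ang 0.099 F [  0.75 -10.19  -0.13] T [-2.038 -0.131  0.084] edge dist 0.0843 swing~0.051
   Fn 8.6 Ft 5.4 shank-tool 0.54
clock: 7.6
7.6 [ 0.5471 -0.0445  0.0644] tool ang 0.099 F [  0.43 -10.65  -0.23] T [-1.96  -0.115  0.052] edge dist 0.0843 swing~0.051
   Fn 8.8 Ft 6.0 shank-tool 0.54
```

```bash

python3 -m inch '[[-1,-0.055,-0.014,0,0,0,0],[-1,0,0,0,0,0,0]]'|sed -n 1p; python3 look.py
python3 -m inch '[[-1,-0.055,-0.014,0,0,0,0],[-1,0,0,0,0,0,0]]'|sed -n 1p; python3 look.py
python3 -m inch '[[-1,0,0,0,0,0,0],[-1,0,0,0,0,0,0]]'|sed -n 1p; python3 look.py
```

```text
clock: 7.8
7.8 [ 0.5469 -0.0442  0.0645] tool ang 0.099 F [ 1.72 -9.85 -1.69] T [-2.021 -0.486  0.041] edge dist 0.0843 swing~0.055
   Fn 9.0 Ft 4.4 shank-tool 0.53
clock: 8.0
8.0 [ 0.5465 -0.0439  0.0645] tool ang 0.099 F [  3.41 -10.11  -3.04] T [-1.985 -0.823  0.009] edge dist 0.0845 swing~0.061
   Fn 10.2 Ft 3.2 shank-tool 0.53
clock: 8.2
8.2 [ 0.5459 -0.0431  0.0645] tool ang 0.100 F [ 2.62 -7.77 -2.39] T [-1.664 -0.636  0.011] edge dist 0.0845 swing~0.072
   Fn 7.9 Ft 2.3 shank-tool 0.51
```

```bash

python3 -m inch '[[-1,-0.024,-0.035,0,0,0,0],[-1,0,0,0,0,0,0]]'|sed -n 1p; python3 look.py
python3 -m inch '[[-1,-0.024,-0.035,0,0,0,0],[-1,0,0,0,0,0,0]]'|sed -n 1p; python3 look.py
python3 -m inch '[[-1,0,0,0,0,0,0],[-1,0,0,0,0,0,0]]'|sed -n 1p; python3 look.py
```

```text
clock: 8.4
8.4 [ 0.545  -0.0419  0.0645] tool ang 0.100 F [ 3.16 -6.99 -2.17] T [-1.516 -0.614  0.045] edge dist 0.0845 swing~0.091
   Fn 7.6 Ft 1.3 shank-tool 0.50
clock: 8.6
8.6 [ 0.5447 -0.0414  0.0645] tool ang 0.100 F [ 3.33 -7.41 -2.67] T [-1.649 -0.679 -0.019] edge dist 0.0845 swing~0.097
   Fn 8.0 Ft 1.4 shank-tool 0.49
clock: 8.8
8.8 [ 0.5447 -0.0414  0.0645] tool ang 0.100 F [ 3.87 -7.87 -3.28] T [-1.714 -0.672  0.072] edge dist 0.0844 swing~0.097
   Fn 8.7 Ft 1.2 shank-tool 0.49
```

```bash

python3 -m inch '[[-1,-0.024,-0.035,0,0,0,0],[-1,0,0,0,0,0,0]]'|sed -n 1p; python3 look.py
python3 -m inch '[[-1,-0.022,-0.035,0,0,0,0],[-1,0,0,0,0,0,0]]'|sed -n 1p; python3 look.py
python3 -m inch '[[-1,0,0,0,0,0,0]]'|sed -n 1p; python3 look.py
```

```text
clock: 9.0
9.0 [ 0.5444 -0.041   0.0645] tool ang 0.099 F [ 4.76 -8.85 -2.88] T [-1.811 -0.812 -0.028] edge dist 0.0845 swing~0.103
   Fn 10.0 Ft 0.9 shank-tool 0.48
clock: 9.2
9.2 [ 0.5439 -0.0403  0.0645] tool ang 0.099 F [ 3.42 -7.39 -3.94] T [-1.694 -0.814  0.006] edge dist 0.0845 swing~0.113
   Fn 8.1 Ft 1.1 shank-tool 0.47
clock: 9.3
9.3 [ 0.5437 -0.0398  0.0645] tool ang 0.100 F [ 3.56 -8.04 -1.54] T [-1.563 -0.705 -0.007] edge dist 0.0845 swing~0.120
   Fn 8.7 Ft 1.3 shank-tool 0.47
```

```bash

python3 -m inch '[[-1,-0.022,-0.035,0,0,0,0],[-1,0,0,0,0,0,0]]'|sed -n 1p; python3 look.py
python3 -m inch '[[-1,-0.022,-0.035,0,0,0,0],[-1,0,0,0,0,0,0]]'|sed -n 1p; python3 look.py
python3 -m inch '[[-1,0,0,0,0,0,0]]'|sed -n 1p; python3 look.py
```

```text
clock: 9.5
9.5 [ 0.5429 -0.0386  0.0645] tool ang 0.100 F [ 2.83 -7.66 -2.52] T [-1.512 -0.719  0.021] edge dist 0.0845 swing~0.137
   Fn 8.0 Ft 1.6 shank-tool 0.45
clock: 9.7
9.7 [ 0.5427 -0.0384  0.0645] tool ang 0.099 F [ 4.12 -8.63 -3.65] T [-1.755 -0.883  0.014] edge dist 0.0845 swing~0.140
   Fn 9.5 Ft 1.0 shank-tool 0.45
clock: 9.8
9.8 [ 0.5427 -0.0384  0.0645] tool ang 0.099 F [ 4.01 -8.49 -4.06] T [-1.73  -0.856 -0.005] edge dist 0.0845 swing~0.140
   Fn 9.3 Ft 1.0 shank-tool 0.45
```

```bash

for k in 1; do
python3 -m inch '[[-1,-0.02,-0.035,0,0,0,0],[-1,0,0,0,0,0,0]]'|sed -n 1p; python3 look.py
python3 -m inch '[[-1,-0.02,-0.035,0,0,0,0],[-1,0,0,0,0,0,0]]'|sed -n 1p; python3 look.py
python3 -m inch '[[-1,-0.01,-0.018,0,0,0,0],[-1,0,0,0,0,0,0]]'|sed -n 1p; python3 look.py
done
```

```text
clock: 10.0
10.0 [ 0.5427 -0.0382  0.0646] tool ang 0.099 F [ 5.23 -8.73 -3.78] T [-2.029 -0.972  0.057] edge dist 0.0845 swing~0.142
   Fn 10.2 Ft 0.0 shank-tool 0.45
clock: 10.2
10.2 [ 0.5425 -0.0379  0.0646] tool ang 0.098 F [  6.21 -10.57  -5.49] T [-2.268 -1.173  0.004] edge dist 0.0845 swing~0.146
   Fn 12.3 Ft 0.1 shank-tool 0.44
clock: 10.4
10.4 [ 0.5425 -0.0379  0.0646] tool ang 0.098 F [  7.13 -11.05  -5.2 ] T [-2.358 -1.256 -0.014] edge dist 0.0845 swing~0.147
   Fn 13.1 Ft -0.4 shank-tool 0.44
```

```bash

python3 -m inch '[[-1,-0.01,-0.018,0,0,0,0],[-1,0,0,0,0,0,0]]'|sed -n 1p; python3 look.py
python3 -m inch '[[-1,0,0,0,0,0,0]]'|sed -n 1p; python3 look.py
python3 -m inch '[[-1,0,0,0,0,0,0]]'|sed -n 1p; python3 look.py
```

```text
clock: 10.6
10.6 [ 0.5424 -0.0378  0.0647] tool ang 0.098 F [  6.35 -12.23  -5.97] T [-2.569 -1.35   0.032] edge dist 0.0845 swing~0.148
   Fn 13.8 Ft 0.8 shank-tool 0.44
clock: 10.7
10.7 [ 0.5423 -0.0377  0.0647] tool ang 0.098 F [  6.31 -12.53  -6.17] T [-2.584 -1.379  0.016] edge dist 0.0845 swing~0.149
   Fn 14.0 Ft 1.0 shank-tool 0.44
clock: 10.8
10.8 [ 0.5423 -0.0377  0.0646] tool ang 0.098 F [  6.46 -11.11  -5.76] T [-2.558 -1.36  -0.014] edge dist 0.0845 swing~0.149
   Fn 12.8 Ft 0.1 shank-tool 0.44
```

```bash

python3 -m inch '[[-1,-0.01,-0.018,0,0,0,0],[-1,0,0,0,0,0,0]]'|sed -n 1p; python3 look.py
python3 -m inch '[[-1,0,0,0,0,0,0]]'|sed -n 1p; python3 look.py
python3 -m inch '[[-1,0,0,0,0,0,0]]'|sed -n 1p; python3 look.py
```

```text
clock: 11.0
11.0 [ 0.5423 -0.0376  0.0647] tool ang 0.097 F [  6.79 -13.14  -5.22] T [-2.682 -1.404 -0.019] edge dist 0.0845 swing~0.151
   Fn 14.8 Ft 0.9 shank-tool 0.44
clock: 11.1
11.1 [ 0.5423 -0.0376  0.0647] tool ang 0.097 F [  7.38 -12.74  -6.31] T [-2.651 -1.402 -0.013] edge dist 0.0845 swing~0.151
   Fn 14.7 Ft 0.1 shank-tool 0.44
clock: 11.2
11.2 [ 0.5422 -0.0375  0.0646] tool ang 0.097 F [  6.39 -13.15  -6.15] T [-2.651 -1.402 -0.009] edge dist 0.0845 swing~0.151
   Fn 14.6 Ft 1.2 shank-tool 0.44
```

```bash

python3 -m inch '[[-1,-0.01,-0.018,0,0,0,0],[-1,0,0,0,0,0,0]]'|sed -n 1p; python3 look.py
python3 -m inch '[[-1,0,0,0,0,0,0]]'|sed -n 1p; python3 look.py
python3 -m inch '[[-1,0,0,0,0,0,0]]'|sed -n 1p; python3 look.py
```

```text
clock: 11.4
11.4 [ 0.5421 -0.0374  0.0647] tool ang 0.097 F [  6.63 -13.13  -5.97] T [-2.724 -1.519  0.013] edge dist 0.0845 swing~0.154
   Fn 14.7 Ft 1.0 shank-tool 0.44
clock: 11.5
11.5 [ 0.5422 -0.0374  0.0647] tool ang 0.097 F [  8.13 -12.46  -6.56] T [-2.802 -1.493 -0.004] edge dist 0.0845 swing~0.153
   Fn 14.9 Ft -0.7 shank-tool 0.44
clock: 11.6
11.6 [ 0.5422 -0.0374  0.0647] tool ang 0.097 F [  6.13 -13.94  -5.69] T [-2.797 -1.485 -0.011] edge dist 0.0845 swing~0.154
   Fn 15.1 Ft 1.8 shank-tool 0.44
```

```bash

python3 -m inch '[[-1,-0.01,-0.018,0,0,0,0],[-1,0,0,0,0,0,0]]'|sed -n 1p; python3 look.py
python3 -m inch '[[-1,0,0,0,0,0,0]]'|sed -n 1p; python3 look.py
python3 -m inch '[[-1,0,0,0,0,0,0]]'|sed -n 1p; python3 look.py e1 3
```

```text
clock: 11.8
11.8 [ 0.542  -0.0373  0.0647] tool ang 0.097 F [  6.88 -13.25  -6.53] T [-2.86  -1.543  0.047] edge dist 0.0845 swing~0.155
   Fn 14.9 Ft 0.8 shank-tool 0.43
clock: 11.9
11.9 [ 0.5421 -0.0372  0.0647] tool ang 0.097 F [  7.66 -13.13  -6.34] T [-2.91  -1.582 -0.049] edge dist 0.0845 swing~0.156
   Fn 15.2 Ft 0.0 shank-tool 0.43
clock: 12.0
12.3 [ 0.5421 -0.0372  0.0647] tool ang 0.097 F [  7.75 -13.72  -6.51] T [-2.869 -1.58  -0.003] edge dist 0.0845 swing~0.156
   Fn 15.8 Ft 0.3 shank-tool 0.43
```

View pics/e1.png

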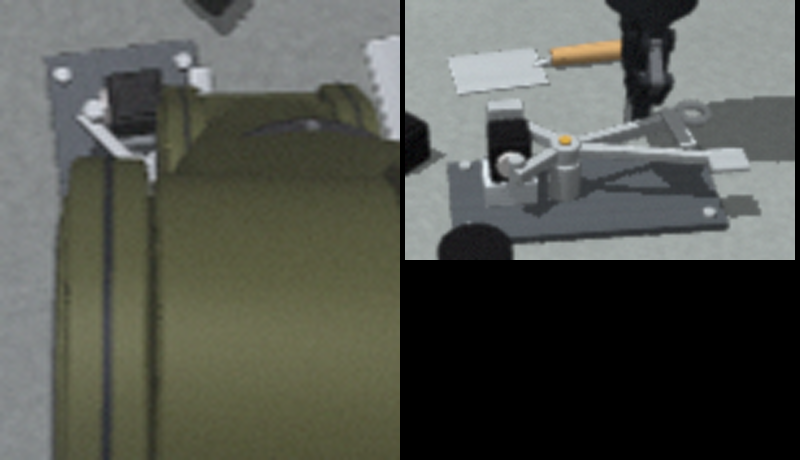

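```bash

python3 -m inch '[[-1,-0.008,-0.014,0,0,0,0],[-1,0,0,0,0,0,0],[-1,0,0,0,0,0,0]]'|sed -n 1p; python3 look.py f1 5
python3 -c "
import cv2;a=cv2.imread('pics/c2.png');b=cv2.imread('pics/f1.png')
import numpy as np
f=lambda i:cv2.resize(i[80:220,465:605],None,fx=2.8,fy=2.8,interpolation=cv2.INTER_CUBIC)
cv2.imwrite('pics/cmp.png',np.hstack([f(a),f(b)]))"
```

```text
clock: 12.6
13.1 [ 0.542  -0.0372  0.0647] tool ang 0.097 F [  7.59 -13.84  -6.7 ] T [-2.95  -1.61  -0.009] edge dist 0.0845 swing~0.157
   Fn 15.8 Ft 0.4 shank-tool 0.43
```

View pics/cmp.png

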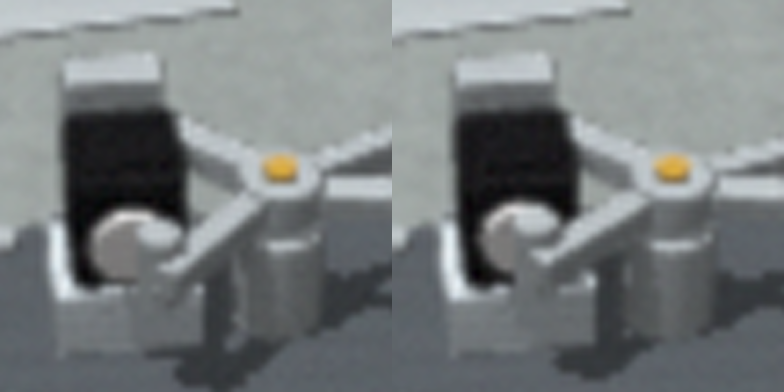

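The left panel shows the flange standing off before the push; the right panel shows it drawn back against the housing, with the jaw tip bearing on it. The push is steady at about 16 N, so the button is home. I'll back off along the shank normal, lift away, and hold for over two seconds.

```bash

python3 -m inch '[[-1,0.04,0.09,0,0,0,0],[-1,0.04,0.09,0,0,0,0],[-1,0.04,0.09,0,0,0,0],[-1,0.04,0.09,0,0,0,0],[-1,0.04,0.09,0,0,0,0],[-1,0.11,0.23,0,0,0,0],[-1,0.11,0.23,0,0,0,0],[-1,0,0,0,0,0,0]]'; python3 look.py
python3 -m inch '[[-1,0,0,-0.8,0,0,0],[-1,0,0,-0.9,0,0,0],[-1,0,0,-0.9,0,0,0],[-1,0,0,-0.8,0,0,0],[-1,0,0,0,0,0,0]]'; python3 look.py
python3 -m inch '[[-1,-0.7,-0.85,0,0,0,0],[-1,-0.7,-0.85,0,0,0,0],[-1,-0.7,-0.85,0,0,0,0],[-1,-0.7,-0.85,0,0,0,0],[-1,0,0,0,0,0,0]]'; python3 look.py g1 2
```

```text
clock: 13.9
tcp_pos: [0.5505, -0.0544, 0.0643]
tool_rot: [0.999, 0.05, 0.0, 0.0]
wrist_force: [0.3, -0.0, 0.5]
grip_width: -0.0002
13.9 [ 0.5505 -0.0544  0.0643] tool ang 0.100 F [ 0.33 -0.01  0.5 ] T [0.021 0.055 0.041] edge dist 0.0880 swing~-0.065
   Fn 0.2 Ft -0.2 shank-tool 0.65
clock: 14.4
tcp_pos: [0.5515, -0.0533, 0.1517]
tool_rot: [0.999, 0.051, 0.002, 0.0]
wrist_force: [0.1, 0.5, 0.4]
grip_width: 0.0001
14.4 [ 0.5515 -0.0533  0.1517] tool ang 0.102 F [0.12 0.46 0.41] T [ 0.024 -0.027  0.005] edge dist 0.0866 swing~-0.062
   Fn -0.3 Ft -0.4 shank-tool 0.65
clock: 14.9
tcp_pos: [0.4678, 0.0271, 0.1485]
tool_rot: [0.999, 0.054, -0.003, -0.001]
wrist_force: [0.6, 0.3, -0.2]
grip_width: -0.0001
15.1 [0.4725 0.0235 0.149 ] tool ang 0.101 F [-0.37 -0.52  0.71] T [-0.016 -0.029 -0.031] edge dist 0.1436 swing~0.792
   Fn 0.6 Ft 0.3 shank-tool -0.23
```

View pics/g1.png

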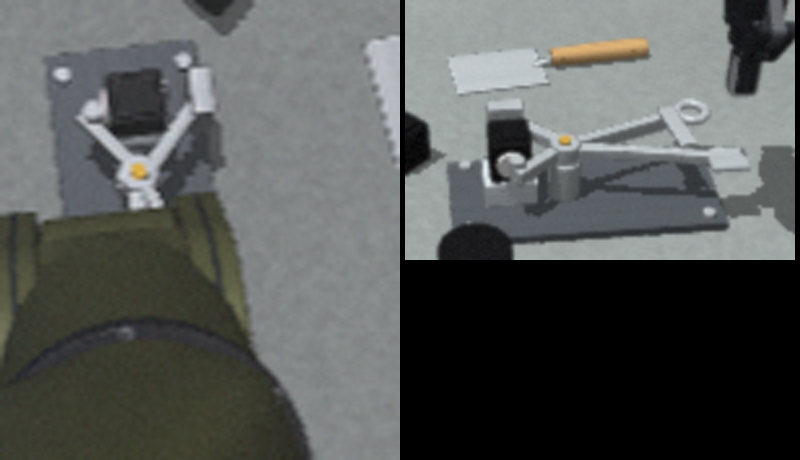

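The handle stays closed on its own: the ring is at about (692,110), where it was under load, against (683,100) when open. The tool is directly over the pad. I'll wait above it to pass two seconds, then press gently.

```bash

python3 -m inch '[[-1,0,0,0.7,0,0,0],[-1,0,0,0.7,0,0,0],[-1,0,0,0.6,0,0,0],[-1,0,0,0,0,0,0],[-1,0,0,0,0,0,0],[-1,0,0,0,0,0,0],[-1,0,0,0,0,0,0],[-1,0,0,0,0,0,0],[-1,0,0,0,0,0,0],[-1,0,0,0,0,0,0],[-1,0,0,0,0,0,0]]'; python3 look.py h1 1
python3 -m inch '[[-1,0,0,0.16,0,0,0],[-1,0,0,0.16,0,0,0],[-1,0,0,0.08,0,0,0],[-1,0,0,0,0,0,0]]'; python3 look.py
python3 -m inch '[[-1,0,0,0.08,0,0,0],[-1,0,0,0.08,0,0,0],[-1,0,0,0,0,0,0]]'; python3 look.py
```

```text
clock: 16.2
tcp_pos: [0.4717, 0.0241, 0.0994]
tool_rot: [0.999, 0.051, 0.0, 0.0]
wrist_force: [1.1, 0.7, -0.1]
grip_width: 0.0
16.3 [0.4717 0.0241 0.0993] tool ang 0.102 F [ 0.14 -0.54  0.14] T [-0.022  0.006 -0.025] edge dist 0.1444 swing~0.796
   Fn 0.5 Ft -0.2 shank-tool -0.23
clock: 16.7
tcp_pos: [0.4714, 0.0241, 0.0888]
tool_rot: [0.999, 0.051, -0.0, 0.0]
wrist_force: [0.0, -0.7, 0.3]
grip_width: 0.0001
16.7 [0.4714 0.0241 0.0888] tool ang 0.102 F [ 0.02 -0.65  0.26] T [-0.     0.018 -0.006] edge dist 0.1447 swing~0.795
   Fn 0.6 Ft -0.1 shank-tool -0.23
clock: 17.0
tcp_pos: [0.4716, 0.0241, 0.0851]
tool_rot: [0.999, 0.051, -0.0, 0.0]
wrist_force: [0.1, -0.1, -0.2]
grip_width: 0.0001
17.0 [0.4716 0.0241 0.0851] tool ang 0.102 F [ 0.07 -0.1  -0.16] T [0.026 0.03  0.004] edge dist 0.1445 swing~0.796
   Fn 0.1 Ft -0.1 shank-tool -0.23
```

```bash

python3 -m inch '[[-1,0,0,0.08,0,0,0],[-1,0,0,0.08,0,0,0],[-1,0,0,0,0,0,0]]'; python3 look.py
python3 -m inch '[[-1,0,0,0.08,0,0,0],[-1,0,0,0.04,0,0,0],[-1,0,0,0,0,0,0]]'; python3 look.py i1 2
python3 -c "
import cv2,numpy as np
f=lambda n:cv2.resize(cv2.imread('pics/%s.png'%n)[60:190,500:780],None,fx=1.42,fy=1.42)
cv2.imwrite('pics/cmp2.png',np.hstack([f('h1'),f('i1')]))"
```

```text
clock: 17.3
tcp_pos: [0.4717, 0.0242, 0.0812]
tool_rot: [0.999, 0.051, 0.0, 0.0]
wrist_force: [-0.7, 0.6, 1.4]
grip_width: 0.0004
17.3 [0.4717 0.0242 0.0812] tool ang 0.102 F [-0.72  0.64  1.42] T [ 0.021  0.004 -0.045] edge dist 0.1444 swing~0.796
   Fn -0.5 Ft 0.8 shank-tool -0.23
clock: 17.6
tcp_pos: [0.4717, 0.0242, 0.0782]
tool_rot: [0.999, 0.051, 0.0, 0.0]
wrist_force: [-0.4, -0.5, 2.6]
grip_width: -0.0004
17.8 [0.4718 0.0241 0.0784] tool ang 0.102 F [-0.66 -0.28  2.68] T [ 0.081 -0.003  0.018] edge dist 0.1444 swing~0.796
   Fn 0.4 Ft 0.6 shank-tool -0.23
```

View pics/cmp2.png

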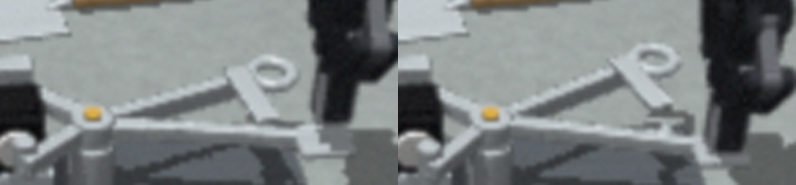

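The left panel shows the clamp held; in the right panel the pad is down and the ringed handle has sprung away, clear of the catch tooth. I'll hold briefly, then lift straight off and move clear.

```bash

python3 -m inch '[[-1,0,0,0.03,0,0,0],[-1,0,0,0,0,0,0],[-1,0,0,0,0,0,0],[-1,0,0,0,0,0,0],[-1,0,0,0,0,0,0]]'
python3 -m inch '[[-1,0,0,-0.1,0,0,0],[-1,0,0,-0.15,0,0,0],[-1,0,0,-0.4,0,0,0],[-1,0,0,-0.8,0,0,0],[-1,0,0,-0.9,0,0,0],[-1,0,0,-0.9,0,0,0],[-1,0,0,-0.9,0,0,0],[-1,0,0,-0.8,0,0,0],[-1,-0.5,0.8,0,0,0,0],[-1,-0.5,0.8,0,0,0,0],[-1,-0.5,0.8,0,0,0,0],[-1,-0.5,0.8,0,0,0,0],[-1,-0.3,0.8,0,0,0,0],[-1,0,0.8,0,0,0,0],[-1,0,0.8,0,0,0,0],[-1,0,0.8,0,0,0,0],[-1,0,0.8,0,0,0,0],[-1,0,0.8,0,0,0,0],[-1,0,0,0,0,0,0],[-1,0,0,0,0,0,0]]'
python3 look.py j1 1; python3 - <<'E'
import cv2,numpy as np
a=cv2.imread('pics/c2.png');b=cv2.imread('pics/j1.png')
f=lambda i:cv2.resize(i[70:210,465:765],None,fx=1.33,fy=1.33,interpolation=cv2.INTER_CUBIC)
t0=cv2.imread('pics/top0.png')[165:280,285:365]; t0=cv2.resize(t0,None,fx=3.4,fy=3.4)
c=np.zeros((600,800,3),np.uint8); x=f(a); c[:x.shape[0],:x.shape[1]]=x; c[:x.shape[0],400:400+x.shape[1]]=f(b)
y=b[:,:400]; y=cv2.resize(y[:,:330],None,fx=.87,fy=.87); c[195:195+y.shape[0],400:400+y.shape[1]]=y
y=cv2.resize(cv2.imread('pics/top0.png')[170:285,285:367],None,fx=3.48,fy=3.48); c[195:195+y.shape[0],:y.shape[1]]=y
cv2.imwrite('pics/fin.png',c)
E
```

```text
clock: 18.3
tcp_pos: [0.4717, 0.0241, 0.0775]
tool_rot: [0.999, 0.051, 0.0, 0.0]
wrist_force: [-1.0, 0.2, 2.9]
grip_width: -0.0
clock: 20.3
tcp_pos: [0.4344, -0.1805, 0.2016]
tool_rot: [0.999, 0.05, -0.0, -0.0]
wrist_force: [0.2, -0.1, -0.8]
grip_width: 0.0001
20.4 [ 0.4346 -0.1794  0.2015] tool ang 0.103 F [-0.    0.44 -0.71] T [-0.002  0.011 -0.032] edge dist 0.2584 swing~-0.144
   Fn -0.3 Ft -0.3 shank-tool 0.69
```

View pics/fin.png

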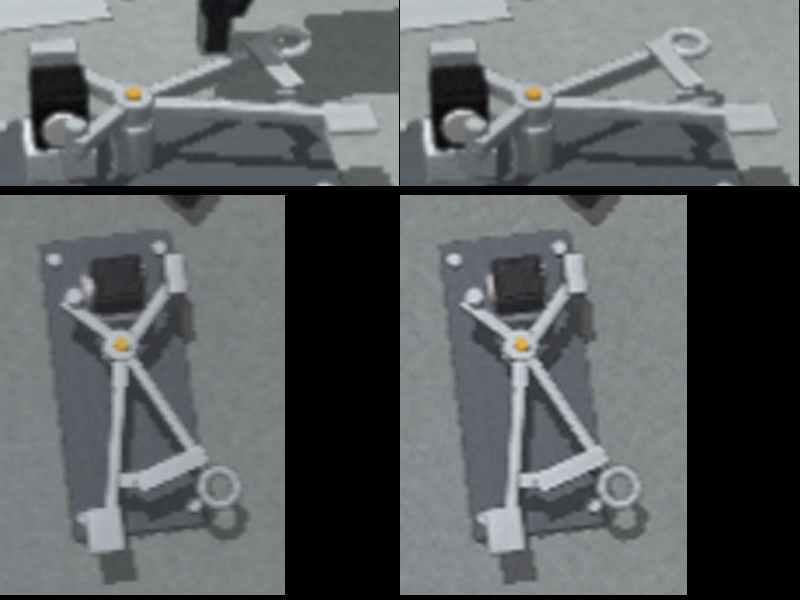

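The ringed handle's position matches the open start picture in both views. The white flange sits about 3 mm closer to the housing (left edge at 87 against 83 in the crops), as expected for fully home.

```bash
python3 -c "
from workcell import arm; print(arm.hand_in())"
```

```text
the job is handed in; nothing more can be done
None
```

The button was pressed home with the clamp, held by the ratchet on its own, then released. The job is handed in at about 20 s of the 48 s allowed; no verdict was reported.

- **Pressing:** I closed the ringed handle in small steps of about 1 mm, then 0.5 mm. The force stayed around 8 to 10 N, then climbed to a steady 15.8 N, about 16 N judged from the wrist torque, at a swing of roughly 0.155.
- **Holding:** I backed off and kept clear for over 2 s. The picture showed the handle still closed.
- **Releasing:** I pressed the thumb pad down about 7 mm with just under 3 N, and the handle sprang away. Then I lifted off.

**Last checks:** In the final pictures, the clamp matches its open starting position in both views. The button flange sits about 3 mm deeper, against the housing, and nothing that shows in the crops has moved. I did not re-measure the jar or the tray, and the tool was never near them.

**One disagreement:** The apparent stiffness once the button was home was 3 to 4 N/mm, not the stated 10 N/mm. I put that down to give in the fingers and to noise in the position reading. The highest force I read stayed below the 19 N crush limit.

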